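Clamp the freshly glued foot on the bowl

TASK

A wooden foot has just been glued onto the upturned bowl in the gluing jig. With the gripper's fingers as a pusher, swing the steel clamp strap round until its rubber pad stands over the middle of the foot, then push the cam lever fully down to its stop so that the pad is clamped on the foot, and move clear. Use finger pressure only: grip nothing, do not touch or shift the bowl or its foot (the glue is wet), and leave the other things on the bench where they are.

Things in the scene. Friction and masses are not known exactly. Their poses are not given: they have to be found in the camera images.
- fixture: Gluing jig screwed to the bench: plywood board 190 (x) x 300 (y) x 18 mm thick; origin under the board's centre, axes as the board's. A steel post 28 mm in diameter stands at its (0, -70 mm) and carries the swing clamp (strap, rubber pad, cam lever); the bowl sits mouth down at its (0, 40 mm) over a low locating disc
- pivot (a point): point on the upright axis of the post about which the strap swings, 137 mm above the bench, at mid-thickness of the strap while the lever is up
- swing (a joint): angle (rad) of the strap about the post: 0 = along the jig's +y, over the bowl's centre; positive = counter-clockwise from above, away from the bowl (1.57: along the jig's -x, towards the robot). Range -0.35 to 1.95, starts at 0.95 to 1.7; no stop over the bowl. It stays where it is left: about 3 N at 85 mm from the post moves it
- strap_nose (a point): top of the clamp strap's rounded nose, 130 mm from the post axis. The strap is a flat steel bar 30 mm wide, 10 mm thick, with flat upright sides, reaching from 25 mm behind the post axis to here; its underside is 132 mm and its top 142 mm above the bench with the lever up (7.5 mm lower with the lever down)
- pad_face (a point): centre of the underside of the round rubber pad, 20 mm in diameter, 110 mm from the post axis; it hangs 25 mm below the strap on a thin spindle (nuts above and below the strap, the spindle's end 16 mm above its top) and is sprung up to 6 mm. With the lever up it clears the foot's top by 3 to 4.5 mm
- lever (a joint): angle (rad) of the cam lever over the post: 0 = raised, 75 degrees above level, leaning away from the pad; 1.31 = down at its stop, level, pointing away from the pad. Starts at 0 to 0.2; turns with the strap about the post. It stays where it is left: about 5 N square to it, 80 mm from its pin, moves it. Turning it down lowers the strap
- lever_pin (a point): centre of the lever's level cross pin, on the post axis, 159 mm above the bench; the lever swings about it in the upright plane through the strap's length. Eccentric cheeks 28 mm wide over all surround it to about 22 mm
- lever_end (a point): middle of the lever's free end, 108 mm from the pin along the lever. The outer 52 mm are a black plastic grip 18 mm wide and 13 mm thick, centred on the line from the pin to this point; the bar inward of it is 14 mm wide and 9 mm thick
- bowl: the bowl being worked on, off-white, loose, standing mouth down in the jig: 128 mm across the mouth, 80 mm across its flat bottom which is uppermost, 70 mm high; origin at the centre of the mouth, on the board (18 mm above the bench)
- foot: light wooden foot, a disc 60 mm in diameter and 14 mm high, lying loose (wet glue) in the middle of the upturned bowl's bottom; origin at the centre of its underside, its top 102 mm above the bench. The pad belongs on the middle of its top
- glue: bystander: jar of glue, 60 mm in diameter, 85 mm high, closed; origin under its centre
- brush: bystander: brush with a dark wooden handle lying on the bench, about 200 mm long along its x; origin on its underside
- black_bowl: bystander: finished black bowl standing upright, 128 mm across the rim, 70 mm high; origin under its centre
- spare_foot: bystander: spare wooden foot on the bench, a disc 60 mm in diameter and 14 mm high; origin under its centre
Things that resemble listed ones, but are neither listed nor needed, are in the scene too. Leave any pink look-alike of the foot alone. What is shaped like the bowl but red is not meant.

How it is judged:
On the way, in this order (a step that is already met when the one before it is completed fails the run):
1. the strap has been swung over with the lever still up: the pad stands over the middle of the foot (within 12 mm), at rest (horizontal distance between pad_face and foot below 0.012 m and value of joint lever below 0.6 rad and velocity of joint swing between -0.1 and 0.1 rad/s), for 0.3 s.
2. the cam lever is fully down and the pad presses on the foot (value of joint lever above 1.22 rad and contact force between fixture and foot above 4 N), for 0.2 s.
At the end, for the whole second after the job is handed in: The pad is within 12 mm of the foot's centre line and presses the foot with more than 4 N, the cam lever is down to within 5 degrees of its stop (joint above 1.22 rad), the foot is within 8 mm of the bowl's middle and the bowl within 8 mm of where it was, at rest (all of step 2 and horizontal distance between pad_face and foot below 0.012 m and horizontal distance between foot and bowl below 0.008 m and distance of bowl from where it was at the start of the episode below 0.008 m and linear speed of each of foot, bowl below 0.02 m/s); the robot touches nothing.
It fails at once if the cam lever is pushed down before the pad is over the foot (value of joint lever above 0.7 rad and horizontal distance between pad_face and foot above 0.02 m).
It fails at once if the robot touches the bowl or its foot (contact force between any of the arm, the fingers and bowl above 2 N or contact force between any of the arm, the fingers and foot above 2 N).
It fails at once if the bowl or its foot is shifted or lifted by more than 10 mm (distance of any of bowl, foot from where it was at the start of the episode above 0.01 m).
It fails at once if the clamp is gripped or forced: more than 45 N between the fingers and the jig (contact force between the fingers and fixture above 45 N).
It fails at once if another thing on the bench is moved by more than 20 mm (distance of any of glue, brush, black_bowl, spare_foot from where it was at the start of the episode above 0.02 m).
It also fails if it takes over 58 s, if anything falls off the work surface, if the arm or the gripper's body presses on something with over 40 N, if the wrist force passes 120 N, or if a joint passes its speed limit or range.

ROBOT

A 7-joint arm with a two-finger parallel gripper is mounted at the origin on the work surface. World frame = base frame: x ahead of the robot, y to its left, z up, the work surface at z = 0. Lengths are in m, angles in rad, forces in N, time in s.
With the tool pointing down it reaches from about 0.425 to 0.95 m from the base axis. Payload 16.7 kg.
Tool frame: the origin (TCP) lies midway between the tips of the shut fingers; the grasp point (between the pads) lies 19 mm behind it; z points along the fingers, y is the line along which they close (so a half turn about z gives the same grasp; the last joint's range is limited). The gripper opens to 94 mm and grips with 3 to 60 N. Pads are 16 mm wide; open, the fingers measure 119 mm over their backs; the gripper's body (75 mm by 177 mm) begins 78 mm behind the grasp point.
Start: joints at [-1.304, 0.426, 0.074, 1.606, -0.034, 1.111, -0.067], TCP at [0.273, 0.617, 0.205] pointing down, gripper open.
Joint ranges: [-2.85, 2.85], [-0.5, 2.14], [-1.23, 1.37], [0.21, 2.46], [-1.02, 4.16], [0.16, 2.05], [-2.73, 2.73]. Speed limits (rad/s): [1.89, 1.89, 2.39, 2.39, 3.01, 3.01, 3.01].

INTERFACE

Orientations are given as a unit quaternion [w, x, y, z].
In Python, from cell import r gives the robot as it stands. The module is installed in compiled form; this text tells all that it offers.
- The arm moves only by the tool send_rows, never from a script. Its argument "plan" is a list of rows, each an object of numbers: "wx", "wy", "wz": the turn, a rotation vector about the tool's x, y, z in rad; "tx", "ty", "tz": the shift along the tool's x, y, z in m; "jaw": the opening, from 0 (shut) to 1 (fully open). A call has 1 to 5 rows; each row shifts and turns the commanded pose from where the row before left it, along the tool's axes as they then stand; what a row does not reach is not made up. A row lasts 1/12 s, in which the tool goes at most 41.7 mm and 7.16 degrees, less where a joint would pass 70% of its speed; a pose out of reach is approached as far as the arm can. A call with a gripper value outside its range is refused whole. The fingers move at their own pace and stop on an object; the grip force is fixed at half the most. Time passes only in rows, so rows that do not move let the fingers close. It gives the time, the measured TCP pose, the force, the opening and the grip force at its end, in the units of the state.
- r.get_state(): the state, without advancing time (a new reading comes with each control period).
- r.grab_frame(name): name is "scene" or "side" or "wrist"; returns the picture (420x560x3 uint8, red, green, blue); there is no depth.
- r.calibration(name): a dict with "fx", "fy", "cx", "cy" (pixels), "distortion" ([k1, k2, p1, p2, k3] as OpenCV has them; the pictures are not rectified), "rvec" (rotation vector, rad) and "tvec" (3), from world to camera coordinates, as OpenCV has them. Camera axes: x right, y down, z forward; pixel columns grow to the right and rows downward; lengths in m; the calibration is good to about 2 mm. A picture is of the moment at which its call begins: read the wrist's pose just before it. calibration takes no time and is no camera call; for the wrist camera it gives the pose at the moment of the call.
- r.sign_off(): hands the job in; it is judged then, once.
Trained networks look in the newest picture that a camera, given by its name, has taken for a name from the list of things; names that differ only in an ending like _2 or _b are one class to them, and where a whole thing is asked for, a point or a joint stands for the part that bears it (a point fixed in the world has none). Each returns a list of dicts, best first, with "score" (0 to 1); they miss things now and then, are a little off and sometimes report something else, mostly with a low value. They report only what shows in the picture. A call takes as long as a camera call. They do not tell look-alikes from the thing itself.
- r.boxes_of(camera, label): "uv" ([column, row] in pixels, amid what is visible of it).
- r.pinpoint(camera, label): "uv" ([column, row] in pixels: a listed point, or the origin of a listed thing).
The state is a dict: "clock": time; "joint_pos": joint angles; "qd": joint speeds; "joint_torque": joint torques, N m; "tcp_pos": TCP position; "orientation": TCP orientation; "force": force on the tool from outside, world axes, zero at the start; "moment": the same for the moment, N m; "finger_gap": opening from 0.0 (shut) to 1.0 (fully open); "finger_force": force on a finger pad.
Only numpy, scipy, OpenCV 4.12 (cv2) and the standard library are available. Lean on these libraries where they do the work, as an engineer would, in place of code of your own. Each camera call takes 0.05 s, during which the arm holds its last target. There are 200 camera calls.

## Working session

There is one attempt and no reset: what is moved stays moved. The work goes in short steps, Python scripts to look and compute and a tool call to move; the robot and the scene stay as the last step left them, time stands still between calls to the robot, and variables do not carry over. Pictures are saved under pics/ and viewed, at most 10 in all, crops included, and the job is handed in when it is done.

Besides the shell and the picture viewer there is one more tool, called after ">>>" by a JSON object that holds its "name" and its "arguments", one argument or row to a line. send_rows: Moves the arm, as the interface text tells. Its arguments: {"type":"object","properties":{"plan":{"type":"array","items":{"type":"object","properties":{"wx":{"type":"number"},"wy":{"type":"number"},"wz":{"type":"number"},"tx":{"type":"number"},"ty":{"type":"number"},"tz":{"type":"number"},"jaw":{"type":"number"}}}}},"required":["plan"]}

```bash
mkdir -p pics; cat > h.py <<'E'
import numpy as np, cv2
from cell import r
from scipy.spatial.transform import Rotation as R
def cal(n):
    c=r.calibration(n); K=np.array([[c['fx'],0,c['cx']],[0,c['fy'],c['cy']],[0,0,1]],float)
    return K,np.array(c['distortion'],float),np.array(c['rvec'],float),np.array(c['tvec'],float)
def ray(n,uv,c=None):
    K,d,rv,t=c or cal(n); p=cv2.undistortPoints(np.array([[uv]],float),K,d)[0,0]
    M=cv2.Rodrigues(rv)[0]; return -M.T@t.ravel(), M.T@np.array([p[0],p[1],1])
def atz(n,uv,z):
    o,v=ray(n,uv); return o+v*(z-o[2])/v[2]
def tri(a,b):
    A=[];B=[]
    for n,uv in (a,b):
        o,v=ray(n,uv); v=v/np.linalg.norm(v); P=np.eye(3)-np.outer(v,v); A.append(P);B.append(P@o)
    return np.linalg.lstsq(np.vstack(A),np.hstack(B),rcond=None)[0]
def proj(n,p):
    K,d,rv,t=cal(n); return cv2.projectPoints(np.array([p],float),rv,t,K,d)[0][0,0]
def save(n,f):
    im=r.grab_frame(n); cv2.imwrite('pics/'+f,im[:,:,::-1]); return im
E
python3 - <<'E'
from h import *
np.set_printoptions(precision=4,suppress=True)
a=save('scene','s.png');b=save('side','d.png')
Z=dict(fixture=0,pivot=.137,strap_nose=.142,pad_face=.107,lever_pin=.159,lever_end=None,bowl=.018,foot=.088,glue=0,black_bowl=0,spare_foot=0,brush=0)
for k,z in Z.items():
    q={}
    for n in('scene','side'):
        q[n]=r.pinpoint(n,k)[:3]
        for e in q[n]: print(k,n,np.round(e['uv'],1),round(e['score'],2), atz(n,e['uv'],z) if z is not None else '')
    if q['scene'] and q['side']: print('   tri',tri(('scene',q['scene'][0]['uv']),('side',q['side'][0]['uv'])))
s=r.get_state();print(s['clock'],s['tcp_pos'],s['orientation'])
cv2.imwrite('pics/both.png',cv2.resize(np.vstack([a,b])[:,:,::-1],None,fx=.71,fy=.71))
E
```

```text
fixture scene [281.6 270.8] 0.79 [0.6089 0.0206 0.    ]
fixture scene [285.7 280. ] 0.71 [0.6218 0.0513 0.    ]
fixture side [267.8 262.9] 0.61 [0.6074 0.0261 0.    ]
fixture side [295.8 368.1] 0.54 [0.4212 0.3872 0.    ]
fixture side [304.8 243.1] 0.19 [ 0.5186 -0.1015  0.    ]
   tri [ 0.6081  0.0201 -0.004 ]
pivot scene [425.5 311.5] 0.32 [0.5    0.4074 0.137 ]
pivot side [281.6 219.1] 0.61 [ 0.5821 -0.0341  0.137 ]
pivot side [267. 263.] 0.49 [0.5672 0.1678 0.137 ]
   tri [0.5525 0.383  0.3769]
strap_nose scene [321.  222.5] 0.57 [0.4879 0.0475 0.142 ]
strap_nose side [302.8 242.9] 0.75 [0.4914 0.0607 0.142 ]
   tri [0.4905 0.051  0.1394]
pad_face scene [229.8 173.1] 0.73 [ 0.5292 -0.2977  0.107 ]
pad_face scene [311.4 233.4] 0.54 [0.5131 0.0381 0.107 ]
pad_face side [300.2 246.3] 0.35 [0.5034 0.0383 0.107 ]
   tri [ 0.5259 -0.2657 -0.0213]
lever_pin scene [273.3 218.5] 0.66 [ 0.5833 -0.0411  0.159 ]
lever_pin side [284.9 211.7] 0.77 [ 0.5753 -0.0454  0.159 ]
   tri [ 0.5778 -0.0476  0.1537]
lever_end scene [258.9 188.6] 0.51 
lever_end scene [288.7 266.9] 0.38 
lever_end side [2
[... 709 characters left out ...]
 -0.3655 -0.0118]
black_bowl scene [426.4 313.5] 0.83 [0.4173 0.3867 0.    ]
black_bowl side [296.2 368.3] 0.95 [0.42   0.3875 0.    ]
black_bowl side [233.1 336.7] 0.42 [0.6117 0.3371 0.    ]
black_bowl side [282.7 220.7] 0.16 [ 0.6205 -0.194   0.    ]
   tri [0.4193 0.3878 0.0019]
spare_foot scene [274.5 217.8] 0.55 [ 0.4894 -0.1391  0.    ]
spare_foot side [233.7 338.3] 0.54 [0.6082 0.3418 0.    ]
spare_foot side [300.3 246.1] 0.32 [ 0.5291 -0.0825  0.    ]
   tri [0.6049 0.1227 0.0427]
brush scene [228.2 170.1] 0.8 [ 0.4616 -0.4004  0.    ]
brush side [342.4 192. ] 0.92 [ 0.4539 -0.4266  0.    ]
   tri [ 0.456  -0.4079  0.0033]
1.3 [0.2733 0.6172 0.2055] [-0.      0.2069  0.9784 -0.    ]
```

View pics/s.png

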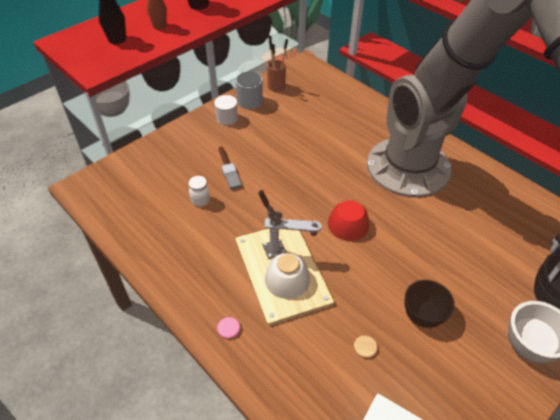

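View pics/d.png

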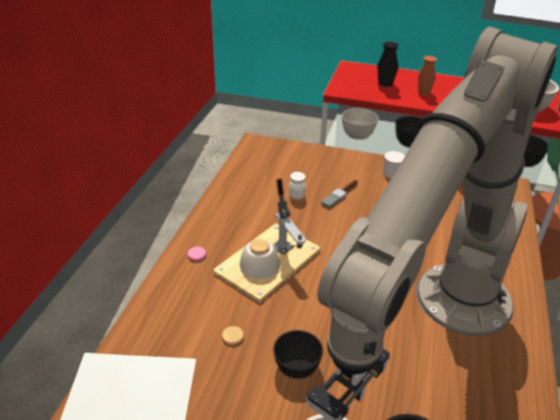

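The scene picture shows the off-white bowl at (287,278) with its tan foot at (288,265), the post and lever at (273,220) and the strap nose at about (320,226). In the side picture the bowl is at (260,262), the foot at (260,247), the lever tip at (280,180) and the strap nose at (302,243).

Things that could be mistaken for the targets in the scene picture:
- **Bowl:** red bowl (348,220), black bowl (428,303), white bowl at the right edge (538,333).
- **Foot:** pink disc (228,328), spare foot (365,346).

I choose the off-white bowl on the jig with the tan foot. Next I fit the jig's pose to these points and check it in one close crop.

```bash
cat > fit.py <<'E'
from h import *
from scipy.optimize import least_squares
def model(p):
    x,y,a,s,l=p; o=np.array([x,y,0]); 
    ey=np.array([-np.sin(a),np.cos(a),0]); piv=o-.07*ey; d=np.array([-np.sin(a+s),np.cos(a+s),0]); z=np.array([0,0,1])
    el=np.deg2rad(75)-l
    return dict(fixture=o,pivot=piv+.137*z,lever_pin=piv+.159*z,strap_nose=piv+.13*d+.142*z,pad_face=piv+.11*d+.107*z,
      lever_end=piv+.159*z+.108*(-np.cos(el)*d+np.sin(el)*z),bowl=o+.04*ey+.018*z,foot=o+.04*ey+.088*z)
def fit(obs,p0,fix=None):
    c={n:cal(n) for n in {o[0] for o in obs}}
    def f(p):
        m=model(p); e=[]
        for n,k,uv in obs:
            K,d,rv,t=c[n]; e+=list(cv2.projectPoints(m[k][None],rv,t,K,d)[0][0,0]-uv)
        return e
    s=least_squares(f,p0,loss='soft_l1',f_scale=1.5); return s.x,np.array(f(s.x)).reshape(-1,2)
E
python3 - <<'E'
from fit import *
np.set_printoptions(precision=4,suppress=True)
obs=[('scene','fixture',[281.6,270.8]),('side','fixture',[267.8,262.9]),('side','pivot',[281.6,219.1]),
('scene','strap_nose',[321,222.5]),('side','strap_nose',[302.8,242.9]),('scene','pad_face',[311.4,233.4]),('side','pad_face',[300.2,246.3]),
('scene','lever_pin',[273.3,218.5]),('side','lever_pin',[284.9,211.7]),('scene','lever_end',[258.9,188.6]),('side','lever_end',[278.8,177.2]),
('scene','bowl',[286.2,279.2]),('side','bowl',[257.6,265.8]),('scene','foot',[287.8,269.3]),('side','foot',[260.3,248.5])]
p,e=fit(obs,[.608,.02,-.43,1.17,.1]); print(p)
for o,q in zip(obs,e): print(o[0],o[1],q)
m=model(p)
for k in m: print(k,m[k])
out=[]
for n,f in(('scene','s.png'),('side','d.png')):
    im=cv2.imread('pics/'+f); c=proj(n,m['pivot']).astype(int); x0,y0=c[0]-65,c[1]-60
    im=cv2.resize(im[y0:y0+150,x0:x0+130],None,fx=3,fy=3,interpolation=cv2.INTER_CUBIC)
    for k in m:
        u=(proj(n,m[k])-[x0,y0])*3; cv2.circle(im,tuple(u.astype(int)),3,(255,0,255),-1)
    out.append(im)
cv2.imwrite('pics/crop.png',np.hstack(out))
E
```

```text
[ 0.609   0.0223 -0.4081  1.155   0.0827]
scene fixture [0.4046 0.3791]
side fixture [-0.1381 -0.8688]
side pivot [ 0.9936 -1.4436]
scene strap_nose [0.3254 2.2122]
side strap_nose [ 0.1192 -1.6546]
scene pad_face [ 1.8662 -1.1494]
side pad_face [-1.0455 -0.0956]
scene lever_pin [ 0.3868 -0.579 ]
side lever_pin [-2.1458  0.3111]
scene lever_end [0.3807 2.9864]
side lever_end [-0.8223  1.2246]
scene bowl [ 0.7129 -0.3812]
side bowl [ 1.7314 -1.3498]
scene foot [-0.4949 -4.8082]
side foot [-1.0678 -1.0173]
fixture [0.609  0.0223 0.    ]
pivot [ 0.5812 -0.0419  0.137 ]
lever_pin [ 0.5812 -0.0419  0.159 ]
strap_nose [0.4929 0.0535 0.142 ]
pad_face [0.5064 0.0388 0.107 ]
lever_end [ 0.606  -0.0687  0.2607]
bowl [0.6248 0.0591 0.018 ]
foot [0.6248 0.0591 0.088 ]
```

View pics/crop.png

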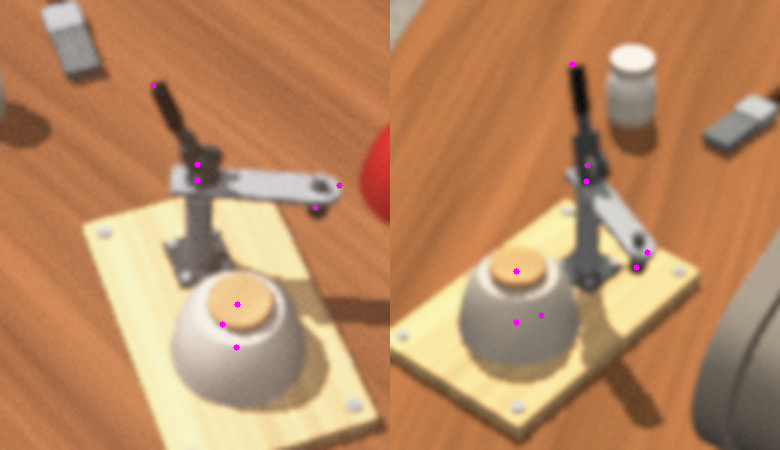

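The crop confirms the choice: the fitted points (magenta) sit on the strap nose, the pad, the post head and the off-white bowl's tan foot. The fit gives swing ≈ 1.155 and pivot ≈ (0.581, -0.042). Now I move in with the jaw shut.

>>> {"name": "send_rows", "arguments": {
  "plan": [
    {"tx":-0.0227,"ty":-0.0247,"jaw":0},
    {"tx":-0.0227,"ty":-0.0247,"jaw":0},
    {"tx":-0.0227,"ty":-0.0247,"jaw":0},
    {"tx":-0.0227,"ty":-0.0247,"jaw":0},
    {"tx":-0.0227,"ty":-0.0247,"jaw":0}
  ]
}}

```text
invalid input
```

>>> {"name": "send_rows", "arguments": {
  "plan": [
    {"tx":-0.0227,"ty":-0.0247,"jaw":0},
    {"tx":-0.0227,"ty":-0.0247,"jaw":0},
    {"tx":-0.0227,"ty":-0.0247,"jaw":0},
    {"tx":-0.0227,"ty":-0.0247,"jaw":0},
    {"tx":-0.0227,"ty":-0.0247,"jaw":0}
  ]
}}

```text
invalid input
```

>>> {"name": "send_rows", "arguments": {
  "plan": [
    {"tx":-0.0227,"ty":-0.0247,"jaw":0},
    {"tx":-0.0227,"ty":-0.0247,"jaw":0},
    {"tx":-0.0227,"ty":-0.0247,"jaw":0},
    {"tx":-0.0227,"ty":-0.0247,"jaw":0}
  ]
}}

```text
invalid input
```

>>> {"name": "send_rows", "arguments": {
  "plan": [
    {"wz":0.08,"jaw":0},
    {"wz":0.08,"jaw":0},
    {"wz":0.08,"jaw":0},
    {"wz":0.08,"jaw":0},
    {"wz":0.087,"jaw":0}
  ]
}}

```text
invalid input
```

```bash
cat > rel.py <<'E'
from h import *
np.set_printoptions(precision=4,suppress=True)
# pivot pose in the tool frame + tool yaw
def rel(p=(.5812,-.0419,.137)):
    s=r.get_state(); q=s['orientation']; M=R.from_quat(q,scalar_first=True)
    print('t',s['clock'],'tcp',s['tcp_pos'],'pivot in tool',M.inv().apply(np.array(p)-s['tcp_pos']),'y yaw deg',np.degrees(np.arctan2(*M.as_matrix()[[1,0],1])),'zax',M.as_matrix()[:,2],'F',s['force'],'gap',s['finger_gap'])
    return s,M
E
python3 -c "
from rel import *;rel()"
```

```text
t 1.3 tcp [0.2733 0.6172 0.2055] pivot in tool [-0.5484 -0.4779  0.0685] y yaw deg 66.11396947208112 zax [-0.0001 -0.0001 -1.    ] F [-0.1513  1.4469 -0.2997] gap 1.002771751109328
```

>>> {"name": "send_rows", "arguments": {
  "plan": [
    {"wx":0,"wy":0,"wz":0,"tx":-0.0227,"ty":-0.0247,"tz":0,"jaw":0},
    {"wx":0,"wy":0,"wz":0,"tx":-0.0227,"ty":-0.0247,"tz":0,"jaw":0}
  ]
}}

```text
clock: 1.47
tcp_pos: [0.2939, 0.5538, 0.2048]
orientation: [-0.0, 0.206, 0.979, -0.0]
force: [2.0, -0.8, 0.7]
finger_gap: 0.894
finger_force: 0.0
```

>>> {"name": "send_rows", "arguments": {
  "plan": [
    {"wx":0,"wy":0,"wz":0,"tx":-0.0227,"ty":-0.0247,"tz":0,"jaw":0},
    {"wx":0,"wy":0,"wz":0,"tx":-0.0227,"ty":-0.0247,"tz":0,"jaw":0},
    {"wx":0,"wy":0,"wz":0,"tx":-0.0227,"ty":-0.0247,"tz":0,"jaw":0},
    {"wx":0,"wy":0,"wz":0,"tx":-0.0227,"ty":-0.0247,"tz":0,"jaw":0},
    {"wx":0,"wy":0,"wz":0,"tx":-0.0227,"ty":-0.0247,"tz":0,"jaw":0}
  ]
}}

```text
clock: 1.88
tcp_pos: [0.3488, 0.3932, 0.2056]
orientation: [-0.0, 0.207, 0.978, 0.0]
force: [0.0, 0.6, 0.3]
finger_gap: 0.541
finger_force: 0.0
```

>>> {"name": "send_rows", "arguments": {
  "plan": [
    {"wx":0,"wy":0,"wz":0,"tx":-0.0227,"ty":-0.0247,"tz":0,"jaw":0},
    {"wx":0,"wy":0,"wz":0,"tx":-0.0227,"ty":-0.0247,"tz":0,"jaw":0},
    {"wx":0,"wy":0,"wz":0,"tx":-0.0227,"ty":-0.0247,"tz":0,"jaw":0},
    {"wx":0,"wy":0,"wz":0,"tx":-0.0227,"ty":-0.0247,"tz":0,"jaw":0},
    {"wx":0,"wy":0,"wz":0,"tx":-0.0227,"ty":-0.0247,"tz":0,"jaw":0}
  ]
}}

```text
clock: 2.3
tcp_pos: [0.4026, 0.2343, 0.2057]
orientation: [0.0, 0.207, 0.978, 0.0]
force: [0.9, 1.0, -0.1]
finger_gap: 0.186
finger_force: 0.0
```

>>> {"name": "send_rows", "arguments": {
  "plan": [
    {"wx":0,"wy":0,"wz":0.08,"tx":0,"ty":0,"tz":0,"jaw":0},
    {"wx":0,"wy":0,"wz":0.08,"tx":0,"ty":0,"tz":0,"jaw":0},
    {"wx":0,"wy":0,"wz":0.08,"tx":0,"ty":0,"tz":0,"jaw":0},
    {"wx":0,"wy":0,"wz":0.08,"tx":0,"ty":0,"tz":0,"jaw":0},
    {"wx":0,"wy":0,"wz":0.087,"tx":0,"ty":0,"tz":0,"jaw":0}
  ]
}}

```text
clock: 2.72
tcp_pos: [0.4024, 0.2358, 0.2057]
orientation: [0.0, 0.402, 0.916, 0.0]
force: [0.4, 0.8, 0.1]
finger_gap: 0.005
finger_force: 0.0
```

```bash
python3 -c "
from rel import *;rel()"
```

```text
t 2.7167 tcp [0.4024 0.2358 0.2057] pivot in tool [-0.3255 -0.0562  0.0686] y yaw deg 42.56530286945421 zax [ 0.0002  0.0003 -1.    ] F [0.4378 0.8324 0.0712] gap 0.004867408938349796
```

>>> {"name": "send_rows", "arguments": {
  "plan": [
    {"wx":0,"wy":0,"wz":0,"tx":-0.0307,"ty":-0.0136,"tz":0,"jaw":0},
    {"wx":0,"wy":0,"wz":0,"tx":-0.0307,"ty":-0.0136,"tz":0,"jaw":0},
    {"wx":0,"wy":0,"wz":0,"tx":-0.0307,"ty":-0.0136,"tz":0,"jaw":0},
    {"wx":0,"wy":0,"wz":0,"tx":-0.0307,"ty":-0.0136,"tz":0,"jaw":0}
  ]
}}

```text
clock: 3.05
tcp_pos: [0.4461, 0.1074, 0.2057]
orientation: [0.0, 0.4, 0.916, 0.0]
force: [1.0, 0.3, -0.0]
finger_gap: 0.004
finger_force: 0.0
```

>>> {"name": "send_rows", "arguments": {
  "plan": [
    {"wx":0,"wy":0,"wz":0,"tx":-0.0307,"ty":-0.0136,"tz":0,"jaw":0},
    {"wx":0,"wy":0,"wz":0,"tx":-0.0307,"ty":-0.0136,"tz":0,"jaw":0},
    {"wx":0,"wy":0,"wz":0,"tx":-0.0307,"ty":-0.0136,"tz":0,"jaw":0},
    {"wx":0,"wy":0,"wz":0,"tx":-0.0307,"ty":-0.0136,"tz":0,"jaw":0}
  ]
}}

```text
clock: 3.38
tcp_pos: [0.4897, -0.0199, 0.2058]
orientation: [0.0, 0.4, 0.916, 0.0]
force: [0.7, 1.3, 0.0]
finger_gap: 0.006
finger_force: 0.0
```

```bash
python3 - <<'E'
from rel import *
from fit import model
rel()
im=save('wrist','w1.png').copy(); m=model([.609,.0223,-.4081,1.155,.0827])
for k in m:
    u=proj('wrist',m[k]); print(k,u,[(np.round(e['uv']),round(e['score'],2)) for e in r.pinpoint('wrist',k)[:2]])
    if abs(u).max()<2000: cv2.circle(im,tuple(int(v) for v in u),4,(255,0,255),-1)
cv2.imwrite('pics/w1o.png',im[:,:,::-1])
E
```

```text
t 3.3833 tcp [ 0.4897 -0.0199  0.2058] pivot in tool [-0.0783  0.0521  0.0689] y yaw deg 42.80335891890399 zax [ 0.0008  0.0004 -1.    ] F [0.6846 1.3429 0.0016] gap 0.006392358597852009
fixture [377.0341 218.1909] [(array([372., 222.]), 0.74)]
pivot [343.1664 303.3852] []
lever_pin [346.8179 321.9294] []
strap_nose [349.7031 149.2487] [(array([350., 148.]), 0.62)]
pad_face [338.9532 170.879 ] []
lever_end [378.7427 509.9729] []
bowl [410.5429 216.9096] [(array([408., 215.]), 0.86), (array([203.,  56.]), 0.7)]
foot [439.1789 238.4466] [(array([437., 234.]), 0.67), (array([514., 320.]), 0.63)]
```

View pics/w1o.png

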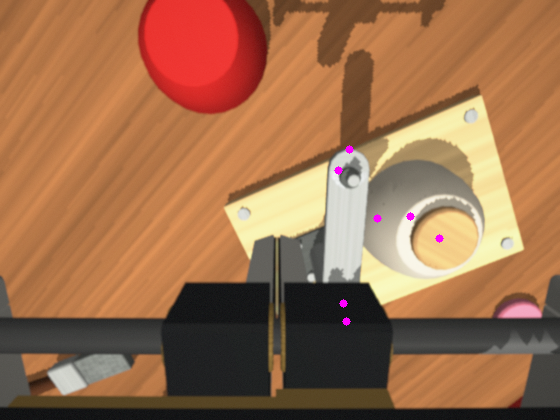

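The wrist view agrees with the fit: strap nose at (350,150), foot at (445,238), and the shut fingertips at (277,240) to the robot's side of the strap. I descend, close up to the strap, and start the arc about the pivot.

>>> {"name": "send_rows", "arguments": {
  "plan": [
    {"wx":0,"wy":0,"wz":0,"tx":0,"ty":0,"tz":0.027,"jaw":0},
    {"wx":0,"wy":0,"wz":0,"tx":0,"ty":0,"tz":0.027,"jaw":0},
    {"wx":0,"wy":0,"wz":0,"tx":0,"ty":0,"tz":0.027,"jaw":0},
    {"wx":0,"wy":0,"wz":0,"tx":0,"ty":0.01,"tz":0,"jaw":0},
    {"wx":0,"wy":0,"wz":0,"tx":0,"ty":0.005,"tz":0,"jaw":0}
  ]
}}

```text
clock: 4.25
tcp_pos: [0.5006, -0.0069, 0.1243]
orientation: [-0.001, 0.4, 0.917, -0.001]
force: [0.2, 0.9, 0.9]
finger_gap: 0.002
finger_force: 0.0
```

>>> {"name": "send_rows", "arguments": {
  "plan": [
    {"wx":0,"wy":0,"wz":0,"tx":0,"ty":0.003,"tz":0,"jaw":0},
    {"wx":0,"wy":0,"wz":0,"tx":0,"ty":0.003,"tz":0,"jaw":0},
    {"wx":0,"wy":0,"wz":0,"tx":0,"ty":0.003,"tz":0,"jaw":0}
  ]
}}

```text
clock: 4.5
tcp_pos: [0.5078, -0.0015, 0.1257]
orientation: [0.001, 0.4, 0.916, 0.0]
force: [-3.9, -2.0, 1.3]
finger_gap: 0.002
finger_force: 2.0
```

```bash
python3 -c "
from rel import *;rel()"
```

```text
t 4.5 tcp [ 0.5078 -0.0015  0.1257] pivot in tool [-0.0795  0.0264 -0.0112] y yaw deg 42.824315129242876 zax [ 0.0014  0.0005 -1.    ] F [-3.8646 -2.0062  1.3024] gap 0.0018004997123949162
```

Contact came at the expected offset (27 mm). Now I swing along the arc.

>>> {"name": "send_rows", "arguments": {
  "plan": [
    {"wx":0,"wy":0,"wz":0.06,"tx":0.0016,"ty":0.0048,"tz":0,"jaw":0},
    {"wx":0,"wy":0,"wz":0.06,"tx":0.0016,"ty":0.0048,"tz":0,"jaw":0},
    {"wx":0,"wy":0,"wz":0.06,"tx":0.0016,"ty":0.0048,"tz":0,"jaw":0},
    {"wx":0,"wy":0,"wz":0.06,"tx":0.0016,"ty":0.0048,"tz":0,"jaw":0},
    {"wx":0,"wy":0,"wz":0.06,"tx":0.0016,"ty":0.0048,"tz":0,"jaw":0}
  ]
}}

```text
clock: 4.92
tcp_pos: [0.5219, 0.0184, 0.1253]
orientation: [0.0, 0.534, 0.845, 0.0]
force: [-1.3, -2.6, 1.0]
finger_gap: 0.004
finger_force: 1.6
```

```bash
python3 -c "
from rel import *;rel()"
```

```text
t 4.9167 tcp [0.5219 0.0184 0.1253] pivot in tool [-0.0799  0.0277 -0.0116] y yaw deg 25.416653449129416 zax [ 0.0005  0.0001 -1.    ] F [-1.3217 -2.6004  0.9997] gap 0.003881172074395778
```

>>> {"name": "send_rows", "arguments": {
  "plan": [
    {"wx":0,"wy":0,"wz":0.06,"tx":0.0016,"ty":0.0049,"tz":0,"jaw":0},
    {"wx":0,"wy":0,"wz":0.06,"tx":0.0016,"ty":0.0049,"tz":0,"jaw":0},
    {"wx":0,"wy":0,"wz":0.06,"tx":0.0016,"ty":0.0049,"tz":0,"jaw":0},
    {"wx":0,"wy":0,"wz":0.06,"tx":0.0016,"ty":0.0049,"tz":0,"jaw":0},
    {"wx":0,"wy":0,"wz":0.06,"tx":0.0016,"ty":0.0049,"tz":0,"jaw":0}
  ]
}}

```text
clock: 5.33
tcp_pos: [0.5423, 0.0339, 0.1252]
orientation: [-0.0, 0.655, 0.756, 0.0]
force: [-2.2, -2.0, 0.6]
finger_gap: 0.009
finger_force: 1.6
```

>>> {"name": "send_rows", "arguments": {
  "plan": [
    {"wx":0,"wy":0,"wz":0.06,"tx":0.0016,"ty":0.0049,"tz":0,"jaw":0},
    {"wx":0,"wy":0,"wz":0.06,"tx":0.0016,"ty":0.0049,"tz":0,"jaw":0},
    {"wx":0,"wy":0,"wz":0.06,"tx":0.0016,"ty":0.0049,"tz":0,"jaw":0},
    {"wx":0,"wy":0,"wz":0.06,"tx":0.0016,"ty":0.0049,"tz":0,"jaw":0},
    {"wx":0,"wy":0,"wz":0.06,"tx":0.0016,"ty":0.0049,"tz":0,"jaw":0}
  ]
}}

```text
clock: 5.75
tcp_pos: [0.5664, 0.0427, 0.1252]
orientation: [-0.0, 0.76, 0.65, 0.0]
force: [-2.5, -1.1, 0.7]
finger_gap: 0.002
finger_force: 1.4
```

```bash
python3 - <<'E'
from rel import *
from fit import model,fit
rel()
im=save('wrist','w2.png').copy(); sc=save('scene','s2.png'); sd=save('side','d2.png')
obs=[]
for n in('scene','side','wrist'):
    for k in('fixture','strap_nose','lever_pin','lever_end','foot','bowl','pad_face'):
        print(n,k,proj(n,model([.609,.0223,-.4081,.26,.0827])[k]),[(np.round(e['uv'],1),round(e['score'],2)) for e in r.pinpoint(n,k)[:2]])
E
```

```text
t 5.75 tcp [0.5664 0.0427 0.1252] pivot in tool [-0.0813  0.0278 -0.0119] y yaw deg -8.935708913686295 zax [-0.0003  0.0004 -1.    ] F [-2.5174 -1.0718  0.6649] gap 0.002499391070562626
scene fixture [281.9822 271.177 ] [(array([280.9, 271.6]), 0.68)]
scene strap_nose [301.7472 253.7643] [(array([299.4, 252.8]), 0.77)]
scene lever_pin [273.6636 217.9188] [(array([274.4, 214.8]), 0.52)]
scene lever_end [265.577  183.8492] [(array([265.2, 183. ]), 0.5)]
scene foot [287.2808 264.4897] [(array([226.5, 327.6]), 0.74), (array([285.7, 265.7]), 0.72)]
scene bowl [286.8895 278.8168] [(array([349.9, 226.6]), 0.64), (array([285.2, 279.4]), 0.58)]
scene pad_face [296.8417 256.4459] []
side fixture [267.6537 262.0184] [(array([266.6, 262.8]), 0.96)]
side strap_nose [264.2749 241.1734] [(array([265. , 239.8]), 0.48)]
side lever_pin [282.7457 211.9995] [(array([340.7, 192.5]), 0.27)]
side lever_end [288.4965 178.4571] []
side foot [259.2235 247.4696] [(array([195.2, 255.1]), 0.68), (array([259.8, 246.3]), 0.44)]
side bowl [259.3229 264.4369] [(array([350.5, 282.2]), 0.87), (array([257.3, 264.7]), 0.66)]
side pad_face [267.1803 246.149 ] [(array([266.7, 247.2]), 0.55)]
wrist fixture [325.2125 212.3601] []
wrist strap_nose [332.8357 168.85  ] [(array([328.8, 170.8]), 0.78)]
wrist lever_pin [328.7933 417.2339] []
wrist lever_end [377.4929 833.4164] []
wrist foot [361.5245 192.3359] [(array([358.8, 192.1]), 0.64)]
wrist bowl [341.5872 174.5098] [(array([ 48.9, 243.1]), 0.78)]
wrist pad_face [322.1493 193.4569] []
```

View pics/w2.png

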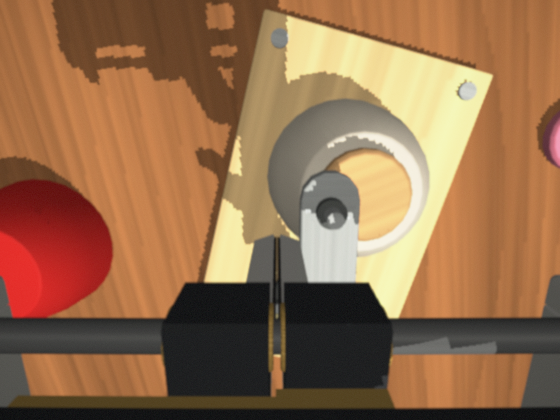

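The strap nose is at (330,172), with the foot's top centred at about (373,188) and the pad still to its left. About 0.25 rad is left.

>>> {"name": "send_rows", "arguments": {
  "plan": [
    {"wx":0,"wy":0,"wz":0.06,"tx":0.0016,"ty":0.0049,"tz":0,"jaw":0},
    {"wx":0,"wy":0,"wz":0.06,"tx":0.0016,"ty":0.0049,"tz":0,"jaw":0},
    {"wx":0,"wy":0,"wz":0.06,"tx":0.0016,"ty":0.0049,"tz":0,"jaw":0},
    {"wx":0,"wy":0,"wz":0.05,"tx":0.0013,"ty":0.004,"tz":0,"jaw":0},
    {"wx":0,"wy":0,"wz":0,"tx":0,"ty":0,"tz":0,"jaw":0}
  ]
}}

```text
clock: 7.37
tcp_pos: [0.5861, 0.044, 0.1242]
orientation: [0.0, 0.829, 0.559, -0.0]
force: [-0.2, 0.3, 0.2]
finger_gap: 0.004
finger_force: 0.3
```

```bash
python3 - <<'E'
from rel import *
from fit import model
rel()
im=save('wrist','w3.png').copy(); m=model([.609,.0223,-.4081,0,.0827])
for k,z,rad in(('foot',.102,.03),('pad_face',.142,.01)):
    c=m[k].copy(); c[2]=z
    pts=[proj('wrist',c+rad*np.array([np.cos(t),np.sin(t),0])) for t in np.linspace(0,6.28,40)]
    cv2.polylines(im,[np.int32(pts)],True,(255,0,255),1)
print(proj('wrist',m['strap_nose']),[(np.round(e['uv'],1),round(e['score'],2)) for e in r.pinpoint('wrist','strap_nose')[:2]])
cv2.imwrite('pics/w3o.png',im[60:300,200:500,::-1].repeat(2,0).repeat(2,1))
E
```

```text
t 7.3667 tcp [0.5861 0.044  0.1242] pivot in tool [-0.0815  0.0277 -0.0127] y yaw deg -22.090667350330836 zax [-0.0006 -0.0006 -1.    ] F [-0.2058  0.31    0.196 ] gap 0.0037808164121908654
[341.2851 169.5536] [(array([333.3, 169.8]), 0.73)]
```

View pics/w3o.png

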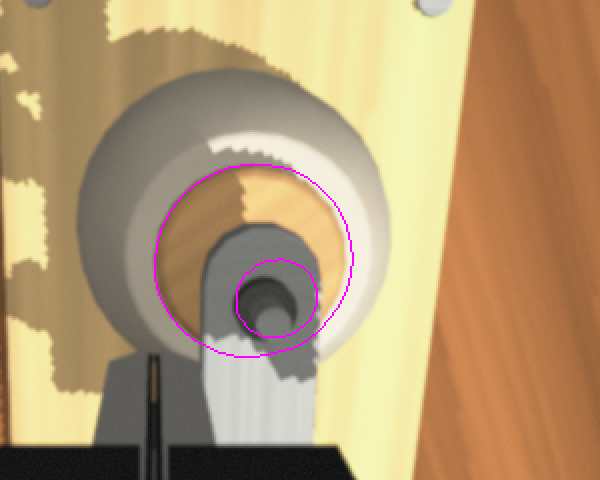

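In the crop the foot matches the model circle. The strap's centre is about 16 crop pixels (about 4 mm) short, so I push on by 0.03 rad, back off along -y, and rise.

>>> {"name": "send_rows", "arguments": {
  "plan": [
    {"wx":0,"wy":0,"wz":0.015,"tx":0.0004,"ty":0.0013,"tz":0,"jaw":0},
    {"wx":0,"wy":0,"wz":0.015,"tx":0.0004,"ty":0.0013,"tz":0,"jaw":0},
    {"wx":0,"wy":0,"wz":0,"tx":0,"ty":0,"tz":0,"jaw":0},
    {"wx":0,"wy":0,"wz":0,"tx":0,"ty":-0.012,"tz":0,"jaw":0},
    {"wx":0,"wy":0,"wz":0,"tx":0,"ty":-0.025,"tz":0,"jaw":0}
  ]
}}

```text
clock: 7.88
tcp_pos: [0.5558, 0.0577, 0.1246]
orientation: [0.001, 0.837, 0.547, 0.0]
force: [-0.0, 0.9, -0.4]
finger_gap: 0.004
finger_force: 0.0
```

>>> {"name": "send_rows", "arguments": {
  "plan": [
    {"wx":0,"wy":0,"wz":0,"tx":0,"ty":0,"tz":-0.035,"jaw":0},
    {"wx":0,"wy":0,"wz":0,"tx":0,"ty":0,"tz":-0.035,"jaw":0},
    {"wx":0,"wy":0,"wz":0,"tx":0,"ty":0,"tz":-0.035,"jaw":0},
    {"wx":0,"wy":0,"wz":0,"tx":0,"ty":0,"tz":-0.03,"jaw":0},
    {"wx":0,"wy":0,"wz":0,"tx":0,"ty":0,"tz":0,"jaw":0}
  ]
}}

```text
clock: 8.3
tcp_pos: [0.5567, 0.0588, 0.2648]
orientation: [0.0, 0.837, 0.547, 0.004]
force: [0.9, 1.0, 0.3]
finger_gap: 0.003
finger_force: 0.0
```

```bash
python3 - <<'E'
from rel import *
from fit import model,fit
rel()
im=save('wrist','w4.png').copy(); save('scene','s4.png'); save('side','d4.png')
obs=[]; m=model([.609,.0223,-.4081,0,.0827])
for n in('scene','side','wrist'):
    for k in('fixture','strap_nose','lever_pin','lever_end','foot','bowl'):
        u=proj(n,m[k]); best=[e for e in r.pinpoint(n,k) if np.hypot(*(np.array(e['uv'])-u))<15]
        if best: obs.append((n,k,best[0]['uv'])); print(n,k,u,np.round(best[0]['uv'],1))
p,e=fit(obs,[.609,.0223,-.4081,0,.0827]);print(p); m2=model(p); print(m2)
for k,z,rad in(('foot',.102,.03),('pad_face',.142,.015)):
    c=m[k].copy(); c[2]=z
    cv2.polylines(im,[np.int32([proj('wrist',c+rad*np.array([np.cos(t),np.sin(t),0])) for t in np.linspace(0,6.28,40)])],True,(255,0,255),1)
cv2.imwrite('pics/w4o.png',im[:,:,::-1])
E
```

```text
t 8.3 tcp [0.5567 0.0588 0.2648] pivot in tool [-0.0831  0.0623  0.1276] y yaw deg -23.6619966601584 zax [ 0.0068  0.0032 -1.    ] F [0.8557 1.048  0.3287] gap 0.0026038641345358616
scene fixture [281.9822 271.177 ] [282.  272.8]
scene strap_nose [290.2843 258.5608] [289.9 258. ]
scene lever_pin [273.6636 217.9188] [274.4 216.6]
scene lever_end [268.8455 182.6562] [267.6 181.9]
scene foot [287.2808 264.4897] [289.6 267.9]
scene bowl [286.8895 278.8168] [286.6 282.5]
side fixture [267.6537 262.0184] [265.8 264.9]
side strap_nose [254.6646 237.0599] [256.3 236.1]
side lever_pin [282.7457 211.9995] [285.1 209.9]
side lever_end [291.2015 179.4363] [291.9 177. ]
side foot [259.2235 247.4696] [260.9 250.9]
side bowl [259.3229 264.4369] [257.6 264.2]
wrist fixture [325.3856 182.6959] [323.7 185.6]
wrist strap_nose [350.3386 145.7374] [345.8 148.4]
wrist lever_pin [347.1797 290.8594] [344.5 289.4]
wrist foot [338.3941 160.9284] [333.8 163.1]
wrist bowl [328.3881 153.7351] [323.7 152.6]
[ 0.6056  0.0226 -0.3835 -0.0078  0.1233]
{'fixture': array([0.6056, 0.0226, 0.    ]), 'pivot': array([ 0.5794, -0.0423,  0.137 ]), 'lever_pin': array([ 0.5794, -0.0423,  0.159 ]), 'strap_nose': array([0.629 , 0.0779, 0.142 ]), 'pad_face': array([0.6214, 0.0594, 0.107 ]), 'lever_end': array([ 0.5639, -0.0798,  0.2591]), 'bowl': array([0.6206, 0.0597, 0.018 ]), 'foot': array([0.6206, 0.0597, 0.088 ])}
```

View pics/w4o.png

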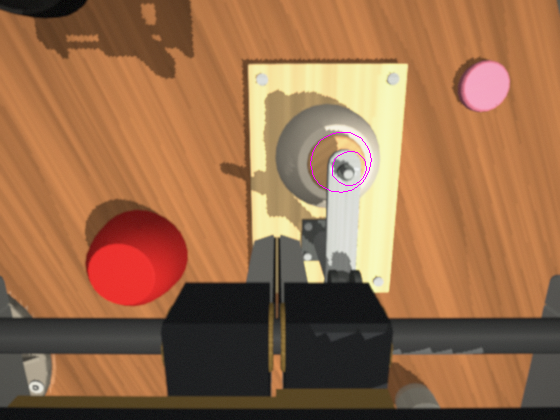

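The refit from all three cameras gives swing ≈ -0.01 with the pad over the foot. In the wrist view the strap nose is at (346,150) over the foot at (340,162), and the pink disc at (485,85) is irrelevant. Next I move above the post, in front of the lever.

>>> {"name": "send_rows", "arguments": {
  "plan": [
    {"wx":0,"wy":0,"wz":0,"tx":-0.0225,"ty":0.0208,"tz":-0.005,"jaw":0},
    {"wx":0,"wy":0,"wz":0,"tx":-0.0225,"ty":0.0208,"tz":0,"jaw":0},
    {"wx":0,"wy":0,"wz":0,"tx":-0.0225,"ty":0.0208,"tz":0,"jaw":0},
    {"wx":0,"wy":0,"wz":0,"tx":0,"ty":0,"tz":0.02,"jaw":0},
    {"wx":0,"wy":0,"wz":0,"tx":0,"ty":0,"tz":0.009,"jaw":0}
  ]
}}

```text
clock: 9.77
tcp_pos: [0.5847, -0.03, 0.2342]
orientation: [0.0, 0.838, 0.546, -0.0]
force: [-1.8, 1.0, -0.7]
finger_gap: 0.005
finger_force: 0.0
```

```bash
python3 - <<'E'
from rel import *
rel((.5803,-.0420,.159))
out=[]
for n in('scene','side'):
    im=save(n,n+'5.png'); u=proj(n,np.array([.58,-.042,.19])).astype(int); out.append(cv2.resize(im[u[1]-50:u[1]+50,u[0]-50:u[0]+50,::-1],None,fx=4,fy=4,interpolation=cv2.INTER_CUBIC))
cv2.imwrite('pics/c5.png',np.hstack(out))
E
```

```text
t 9.7667 tcp [ 0.5847 -0.03    0.2342] pivot in tool [-0.0127  0.0009  0.0752] y yaw deg -23.83021749181174 zax [-0.0005 -0.0006 -1.    ] F [-1.8427  0.9598 -0.711 ] gap 0.004573041864337111
```

View pics/c5.png

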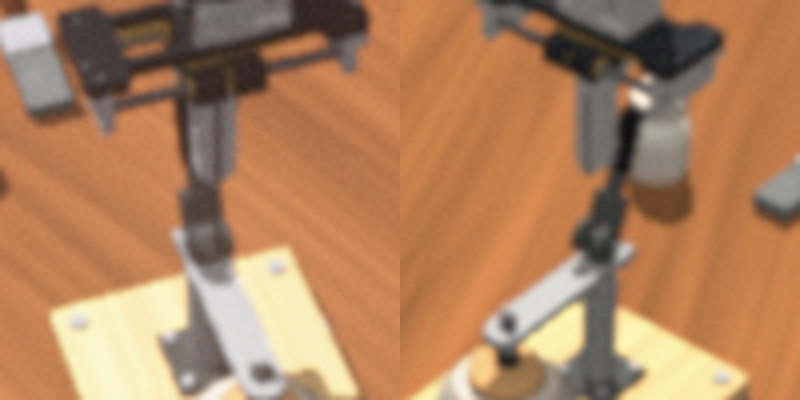

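The crops show the shut fingertips directly above the post, on the pad side of the raised lever (side crop: fingers at (597,130), lever at (628,140)). Now I push the lever along its arc.

>>> {"name": "send_rows", "arguments": {
  "plan": [
    {"wx":0,"wy":0,"wz":0,"tx":-0.0127,"ty":0,"tz":-0.002,"jaw":0},
    {"wx":0,"wy":0,"wz":0,"tx":-0.01,"ty":0,"tz":-0.002,"jaw":0},
    {"wx":0,"wy":0,"wz":0,"tx":-0.008,"ty":0,"tz":-0.001,"jaw":0},
    {"wx":0,"wy":0,"wz":0,"tx":-0.011,"ty":0,"tz":0.003,"jaw":0},
    {"wx":0,"wy":0,"wz":0,"tx":-0.009,"ty":0,"tz":0.005,"jaw":0}
  ]
}}

```text
clock: 10.28
tcp_pos: [0.5645, -0.0754, 0.2332]
orientation: [0.0, 0.837, 0.547, 0.001]
force: [0.2, 1.9, 3.2]
finger_gap: 0.002
finger_force: 1.8
```

```bash
python3 -c "
from rel import *;rel((.5803,-.0420,.159))"
```

```text
t 10.2833 tcp [ 0.5645 -0.0754  0.2332] pivot in tool [0.0368 0.001  0.0742] y yaw deg -23.64501185436162 zax [ 0.0018  0.0009 -1.    ] F [0.2415 1.9348 3.1685] gap 0.0021063498322836144
```

On track and in contact at about 4 N. I continue.

>>> {"name": "send_rows", "arguments": {
  "plan": [
    {"wx":0,"wy":0,"wz":0,"tx":-0.0095,"ty":0,"tz":0.008,"jaw":0},
    {"wx":0,"wy":0,"wz":0,"tx":-0.0075,"ty":0,"tz":0.008,"jaw":0},
    {"wx":0,"wy":0,"wz":0,"tx":-0.007,"ty":0,"tz":0.009,"jaw":0},
    {"wx":0,"wy":0,"wz":0,"tx":-0.006,"ty":0,"tz":0.01,"jaw":0}
  ]
}}

```text
clock: 10.62
tcp_pos: [0.5521, -0.1033, 0.1966]
orientation: [0.0, 0.837, 0.547, -0.0]
force: [0.5, -0.9, 3.3]
finger_gap: 0.006
finger_force: 1.9
```

>>> {"name": "send_rows", "arguments": {
  "plan": [
    {"wx":0,"wy":0,"wz":0,"tx":-0.0045,"ty":0,"tz":0.01,"jaw":0},
    {"wx":0,"wy":0,"wz":0,"tx":-0.003,"ty":0,"tz":0.01,"jaw":0},
    {"wx":0,"wy":0,"wz":0,"tx":-0.001,"ty":0,"tz":0.007,"jaw":0}
  ]
}}

```text
clock: 10.87
tcp_pos: [0.5485, -0.1106, 0.169]
orientation: [-0.0, 0.837, 0.547, -0.001]
force: [0.8, -1.6, 3.5]
finger_gap: 0.004
finger_force: 1.9
```

```bash
python3 -c "
from rel import *;rel((.5803,-.0420,.159))"
```

```text
t 10.8667 tcp [ 0.5485 -0.1106  0.169 ] pivot in tool [0.0756 0.0016 0.0099] y yaw deg -23.696993185846196 zax [-0.0011 -0.0006 -1.    ] F [ 0.793  -1.6469  3.4742] gap 0.0041269446114114
```

>>> {"name": "send_rows", "arguments": {
  "plan": [
    {"wx":0,"wy":0,"wz":0,"tx":0,"ty":0,"tz":0.002,"jaw":0},
    {"wx":0,"wy":0,"wz":0,"tx":0,"ty":0,"tz":0.001,"jaw":0}
  ]
}}

```text
clock: 11.03
tcp_pos: [0.5485, -0.1099, 0.1667]
orientation: [-0.0, 0.837, 0.547, -0.001]
force: [-1.8, -1.6, 3.2]
finger_gap: 0.003
finger_force: 1.8
```

>>> {"name": "send_rows", "arguments": {
  "plan": [
    {"wx":0,"wy":0,"wz":0,"tx":0,"ty":0,"tz":0.001,"jaw":0},
    {"wx":0,"wy":0,"wz":0,"tx":0,"ty":0,"tz":0,"jaw":0}
  ]
}}

```text
clock: 11.2
tcp_pos: [0.549, -0.1096, 0.1664]
orientation: [-0.0, 0.837, 0.547, -0.0]
force: [-1.2, 0.2, 1.2]
finger_gap: 0.006
finger_force: 0.1
```

>>> {"name": "send_rows", "arguments": {
  "plan": [
    {"wx":0,"wy":0,"wz":0,"tx":0,"ty":0,"tz":0.001,"jaw":0},
    {"wx":0,"wy":0,"wz":0,"tx":0,"ty":0,"tz":0.001,"jaw":0}
  ]
}}

```text
clock: 11.37
tcp_pos: [0.5492, -0.1097, 0.1647]
orientation: [-0.0, 0.837, 0.547, 0.0]
force: [-3.9, -1.7, 9.8]
finger_gap: 0.003
finger_force: 5.4
```

>>> {"name": "send_rows", "arguments": {
  "plan": [
    {"wx":0,"wy":0,"wz":0,"tx":0,"ty":0,"tz":0.001,"jaw":0},
    {"wx":0,"wy":0,"wz":0,"tx":0,"ty":0,"tz":0,"jaw":0}
  ]
}}

```text
clock: 11.53
tcp_pos: [0.5493, -0.11, 0.1642]
orientation: [-0.0, 0.837, 0.547, 0.0]
force: [-5.7, -0.5, 17.3]
finger_gap: 0.001
finger_force: 8.4
```

The force climbs to 17 N with no further motion, so the lever is at its stop. I lift clear and check.

>>> {"name": "send_rows", "arguments": {
  "plan": [
    {"wx":0,"wy":0,"wz":0,"tx":0,"ty":0,"tz":-0.01,"jaw":0},
    {"wx":0,"wy":0,"wz":0,"tx":0,"ty":0,"tz":-0.03,"jaw":0},
    {"wx":0,"wy":0,"wz":0,"tx":0,"ty":0,"tz":-0.035,"jaw":0},
    {"wx":0,"wy":0,"wz":0,"tx":-0.03,"ty":0,"tz":-0.02,"jaw":0},
    {"wx":0,"wy":0,"wz":0,"tx":-0.03,"ty":0,"tz":0,"jaw":0}
  ]
}}

```text
clock: 11.95
tcp_pos: [0.5271, -0.1648, 0.2626]
orientation: [0.001, 0.836, 0.548, 0.002]
force: [-0.5, -0.1, -0.4]
finger_gap: 0.003
finger_force: 0.0
```

```bash
python3 - <<'E'
from rel import *
from fit import model
rel(); m=model([.6075,.0223,-.395,0,1.309])
out=[]
for n in('scene','side'):
    im=save(n,n+'6.png')
    print(n,[(k,proj(n,m[k]),[np.round(e['uv'],1) for e in r.pinpoint(n,k)[:2]]) for k in('lever_end','foot','bowl','strap_nose')])
    u=proj(n,np.array([.59,-.0,.13])).astype(int); im=cv2.resize(im[u[1]-50:u[1]+50,u[0]-50:u[0]+50,::-1],None,fx=4,fy=4,interpolation=cv2.INTER_CUBIC)
    cv2.circle(im,tuple(((proj(n,m['lever_end'])-u+50)*4).astype(int)),3,(255,0,255),-1); out.append(im)
cv2.imwrite('pics/c6.png',np.hstack(out))
E
```

```text
t 11.95 tcp [ 0.5271 -0.1648  0.2626] pivot in tool [0.134  0.0001 0.1259] y yaw deg -23.476128984286728 zax [ 0.0054  0.0001 -1.    ] F [-0.4623 -0.0604 -0.3921] gap 0.002578210190740599
scene [('lever_end', array([260.7446, 190.3426]), [array([426.8, 311.6]), array([260.8, 193.2])]), ('foot', array([287.8676, 264.1221]), [array([289. , 263.5]), array([226.5, 326.1])]), ('bowl', array([287.4543, 278.4554]), [array([286.6, 277.2]), array([346.6, 225. ])]), ('strap_nose', array([290.9882, 258.1535]), [array([289.7, 256.9])])]
side [('lever_end', array([303.997 , 196.1407]), [array([303.1, 194.5])]), ('foot', array([259.8289, 247.6419]), [array([196.6, 254.1]), array([260.3, 248.5])]), ('bowl', array([259.9126, 264.6106]), [array([258.3, 265.4]), array([351. , 281.2])]), ('strap_nose', array([255.353 , 237.2708]), [array([254.5, 240. ])])]
```

View pics/c6.png

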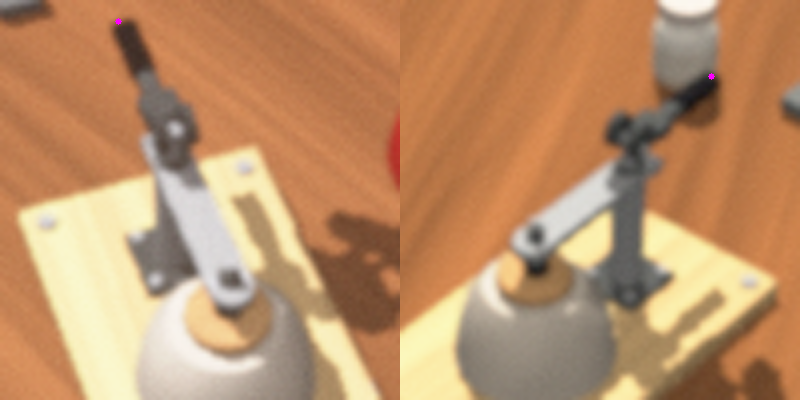

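Both crops show the lever level, its end within 1–2 px of where it should be at the stop. The pad is on the middle of the foot, and the bowl and foot have not moved. I let the arm settle and hand in.

>>> {"name": "send_rows", "arguments": {
  "plan": [
    {"wx":0,"wy":0,"wz":0,"tx":0,"ty":0,"tz":-0.02,"jaw":0},
    {"wx":0,"wy":0,"wz":0,"tx":0,"ty":0,"tz":0,"jaw":0},
    {"wx":0,"wy":0,"wz":0,"tx":0,"ty":0,"tz":0,"jaw":0}
  ]
}}

```text
clock: 12.7
tcp_pos: [0.5255, -0.1646, 0.2789]
orientation: [0.0, 0.837, 0.547, 0.0]
force: [0.1, 0.0, -0.3]
finger_gap: 0.005
finger_force: 0.0
```

```bash
python3 -c "
from cell import r; print(r.sign_off())"
```

```text
the job is handed in; nothing more can be done
None
```

I swung the strap over the foot, pushed the cam lever down to its stop with the pad on the middle of the foot, moved the arm clear and handed the job in at about 13 s; no verdict was returned.

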